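# Slide the red bead tray onto the work mat

### The job

On the embroidery table, slide the wooden tray of red beads across the table top onto the green work mat, so that the whole tray lies on the mat, about in the middle and with its long sides along the mat's long sides. The beads lie loose, so keep the tray flat down on the table all the way: do not lift or tip it. Leave the tray of blue beads and the red thread snips where they are, and let go of the tray when it is in place.

Things in the scene. Friction and masses are not known exactly. Their poses are not given: they have to be found in the camera images.
- red_tray: Loose shallow open wooden tray holding red beads, 130 x 50 x 20 mm (long side x, width y, height z), 4 mm walls, two cross walls inside at 43 mm spacing, about 0.1 to 0.2 kg; its beads lie below the rim. Origin: centre of its underside, on the table. It can be gripped across its 50 mm width from above. The two ends are alike.
- blue_tray: Bystander: the same tray, but with blue beads. Same size (130 x 50 x 20 mm) and axes; origin at the centre of its underside. To be left alone.
- mat: Rectangular green work mat with a thin white border line, 170 x 90 mm (long side x, width y), stuck to the table and as thin as paper (1 mm, with no edge to catch on: slide straight over it). Origin: its centre, at table height. Where the tray must go.
- snips: Bystander: small thread snips with red grip and steel blades lying flat, about 115 x 25 x 8 mm (long side x, blades to +x). Origin: near the middle, at table height. To be left alone.
Things that resemble listed ones, but are neither listed nor needed, are in the scene too. Leave any turquoise look-alike of the red_tray alone.

How it is judged:
By the outcome, as a careful person would: the job done as asked, in the order asked, and still so for the second after the job is handed in, with the robot touching nothing.
It also fails if it takes over 38 s, if anything falls off the work surface, if the arm or the gripper's body presses on something with over 40 N, if the wrist force passes 120 N, or if a joint passes its speed limit or range.

### The arm

A 7-joint arm with a two-finger parallel gripper is mounted at the origin on the work surface. World frame = base frame: x ahead of the robot, y to its left, z up, the work surface at z = 0. Lengths are in m, angles in rad, forces in N, time in s.
With the tool pointing down it reaches from about 0.4 to 0.85 m from the base axis. Payload 4.5 kg.
Tool frame: the origin (TCP) lies at the very end of the fingers, on their centre line; the grasp point (between the pads) lies 19 mm behind it (r.grip_point_offset is the distance from the TCP to the grasp point, in m); z points along the fingers, y is the line along which they close (so a half turn about z gives the same grasp; the last joint's range is limited). The gripper opens to 88 mm and grips with 3 to 60 N. Pads are 18 mm wide; open, the fingers measure 123 mm over their backs; the gripper's body (75 mm by 187 mm) begins 45 mm behind the grasp point.
Start: joints at [1.27, 0.689, -0.195, 1.565, 0.157, 0.902, -0.215], TCP at [0.205, -0.59, 0.203] pointing down, gripper open.
Joint ranges: [-3.01, 3.01], [-0.46, 2.08], [-1.47, 1.51], [0.13, 2.56], [-1, 4.14], [0.04, 2.09], [-2.66, 2.66]. Speed limits (rad/s): [2.57, 2.57, 3.14, 3.14, 3.14, 3.14, 3.14].

### API

Orientations are given as a unit quaternion [x, y, z, w].
In Python, from plant import r gives the robot as it stands.
- The arm moves only by the tool carry_out, never from a script. Its argument "rows" is a list of rows, each a list of 3 entries, a list of its own where there are three numbers: the shift along the tool's x, y, z in cm, then the turn, a rotation vector about the tool's x, y, z in degrees, then the closure, from 0 (fully open) to 1 (shut). A call has 1 to 12 rows; each row is the pose to reach, as a shift and turn from the pose commanded when the call began, along the tool's axes at that moment; what a row does not reach only later rows make up. A row lasts 1/10 s, in which the tool goes at most 50 mm and 8.59 degrees, less where a joint would pass 70% of its speed; a pose out of reach is approached as far as the arm can. A call with a gripper value outside its range is refused whole. The fingers move at their own pace and stop on an object; "newtons" is the grip in N (left out, the last holds). Time passes only in rows, so rows that repeat a pose let the fingers close. It gives the time, the measured TCP pose, the force, the opening and the grip force at its end, in the units of the state.
- r.get_state(): the state, without advancing time (a new reading comes with each control period).
- r.snapshot(name): name is "scene" or "top" or "wrist"; returns a dict with "image" (480x640x3 uint8, red, green, blue), "fx", "fy", "cx", "cy" (pixels), "pose" (4x4, takes a point from camera to world coordinates). Camera axes: x right, y up, looking along -z (the intrinsics and any distortion apply to the point x, -y, -z); pixel columns grow to the right and rows downward; lengths in m; the calibration is good to about 2 mm. A picture is of the moment at which its call begins. There is no depth.
- r.finish_job(): hands the job in; it is judged then, once.
The state is a dict: "clock": time; "q": joint angles; "qd": joint speeds; "joint_torque": joint torques, N m; "tool_pos": TCP position; "eef_rot": TCP orientation; "contact_force": force on the tool from outside, world axes, zero at the start; "moment": the same for the moment, N m; "opening": opening from 0.0 (shut) to 1.0 (fully open); "finger_force": force on a finger pad.
Only numpy, scipy, OpenCV 4.12 (cv2) and the standard library are available. Lean on these libraries where they do the work, as an engineer would, in place of code of your own. Each camera call takes 0.05 s, during which the arm holds its last target. There are 200 camera calls.

## Working session

There is one attempt and no reset: what is moved stays moved. The work goes in short steps, Python scripts to look and compute and a tool call to move; the robot and the scene stay as the last step left them, time stands still between calls to the robot, and variables do not carry over. Pictures are saved under pics/ and viewed, at most 10 in all, crops included, and the job is handed in when it is done.

Besides the shell and the picture viewer there is one more tool, called after "Call:" as a command line: name --argument value ..., lists and objects as JSON in quotes. carry_out: Moves the arm, as the interface text tells. Its arguments: {"type":"object","properties":{"rows":{"type":"array"},"newtons":{"type":"number"}},"required":["rows"]}

```bash
mkdir -p pics; cat > h.py <<'E'
import numpy as np, cv2
from plant import r
def snap(cam,name):
    s=r.snapshot(cam); cv2.imwrite(f'pics/{name}.png',cv2.cvtColor(s['image'],cv2.COLOR_RGB2BGR))
    np.savez(f'pics/{name}.npz',**{k:v for k,v in s.items() if k!='image' and not isinstance(v,str)}); return s
def px2w(s,uv,z):
    P=np.array(s['pose']); out=[]
    for u,v in uv:
        d=P[:3,:3]@np.array([(u-s['cx'])/s['fx'],-(v-s['cy'])/s['fy'],-1]); o=P[:3,3]
        out.append((o+d*(z-o[2])/d[2])[:2])
    return np.array(out)
E
python3 - <<'E'
from h import *
s=snap('top','top1'); print({k:v for k,v in s.items() if k!='image'}); print(r.get_state())
E
```

```text
{'fx': 541.5728015096718, 'fy': 541.5728015096718, 'cx': 319.26605142291356, 'cy': 230.82694970989147, 'pose': array([[-3.60418478e-04,  9.99123595e-01, -4.18558558e-02,
         4.82467895e-01],
       [-9.99956229e-01,  3.12393832e-05,  9.35627044e-03,
         5.30547295e-02],
       [ 9.34937811e-03,  4.18573959e-02,  9.99079850e-01,
         1.28366932e+00],
       [ 0.00000000e+00,  0.00000000e+00,  0.00000000e+00,
         1.00000000e+00]])}
{'clock': 0.05, 'q': array([ 1.26975825,  0.68993089, -0.19454797,  1.56628371,  0.15731463,
        0.90246953, -0.2151075 ]), 'qd': array([ 0.00182048, -0.00085719, -0.00027515, -0.00075262, -0.00038192,
        0.00038828,  0.00080768]), 'joint_torque': array([-2.23479175e-03, -5.29010618e+01, -1.27253540e+00, -1.54031414e+01,
       -5.25288598e-02,  1.63293236e-03, -6.52933409e-06]), 'tool_pos': array([ 0.20513945, -0.58969076,  0.20266013]), 'eef_rot': array([ 9.86009050e-01,  1.66689630e-01, -1.96364152e-04, -8.25433567e-04]), 'contact_force': array([ 0.22740318, -0.8428141 , -0.02539231]), 'moment': array([-0.00763673,  0.03243966,  0.03314767]), 'finger_force': 0.0, 'opening': 1.00150526407373}
```

View pics/top1.png

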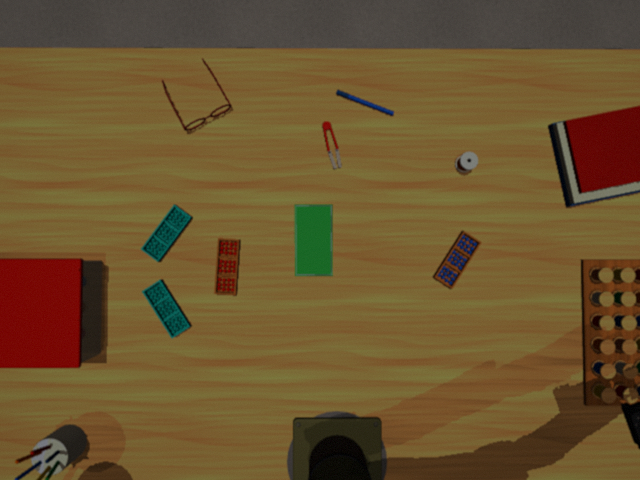

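The top view shows the red tray at about (228,266), the mat at (314,240), the blue tray at (457,260), turquoise look-alikes to the left and the snips at (332,145). I'll enlarge the tray and mat.

```bash
python3 - <<'E'
import cv2
a=cv2.imread('pics/top1.png')[195:305,205:345]
cv2.imwrite('pics/c1.png',cv2.convertScaleAbs(cv2.resize(a,None,fx=5,fy=5,interpolation=cv2.INTER_CUBIC),alpha=1.6))
E
```

```text
(no output)
```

View pics/c1.png

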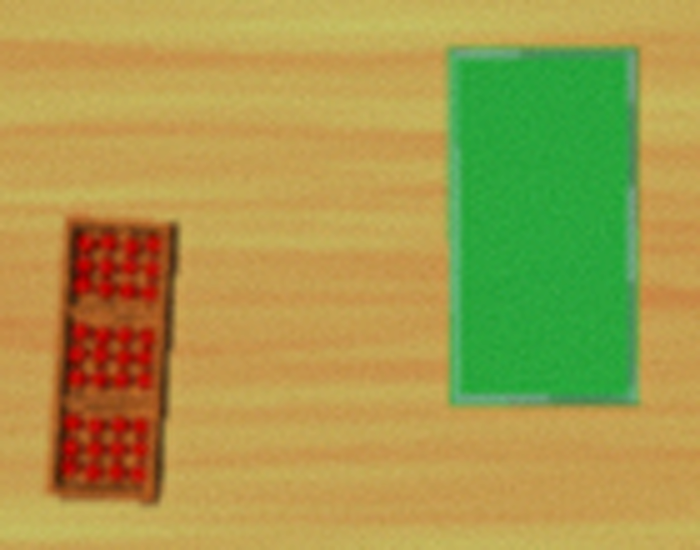

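The crop shows the mat's corners at (448,46), (638,46), (638,404) and (449,404). The tray's rim corners are at about (68,217), (171,222), (155,498) and (51,492).

```bash
cat >> h.py <<'E'
from scipy.spatial.transform import Rotation as R
def rect(w):
    w=np.array(w,float); c=w.mean(0); d=(w[0]+w[1]-w[2]-w[3])/2; return c,np.degrees(np.arctan2(d[1],d[0])),np.linalg.norm(d),np.linalg.norm((w[1]+w[2]-w[0]-w[3])/2)
def plan(p,yaw):  # target TCP p, finger y-line perpendicular to long axis yaw(deg)
    st=r.get_state(); T=R.from_quat(st['eef_rot']); 
    x=np.array([np.cos(np.radians(yaw)),np.sin(np.radians(yaw)),0]); z=np.array([0,0,-1.])
    for s in(1,-1):
        G=R.from_matrix(np.c_[s*x,np.cross(z,s*x),z]); print('shift cm',T.inv().apply(np.array(p)-st['tool_pos'])*100,'turn',(T.inv()*G).as_rotvec(True))
    print(st['tool_pos'],st['clock'],st['q'][6])
E
python3 - <<'E'
from h import *
s=dict(np.load('pics/top1.npz'))
f=lambda L:[(205+(x+.5)/5-.5,195+(y+.5)/5-.5) for x,y in L]
print(rect(px2w(s,f([(448,46),(638,46),(638,404),(449,404)]),0.001)))
t=rect(px2w(s,f([(68,217),(171,222),(155,498),(51,492)]),0.02));print(t)
plan([*t[0],0.12],t[1])
E
```

```text
(array([0.51563943, 0.05528694]), np.float64(0.0858831722216084), np.float64(0.16963717104513437), np.float64(0.08977130307830643))
(array([0.45355855, 0.25615619]), np.float64(-3.0418389306867155), np.float64(0.12807234576114856), np.float64(0.04814819605904875))
shift cm [ 51.26663109 -71.70423909   8.38169309] turn [-0.09454923  0.02516185 22.23264569]
shift cm [ 51.26663109 -71.70423909   8.38169309] turn [-3.50836487e-02 -1.31831785e-01 -1.57767298e+02]
[ 0.20513945 -0.58969076  0.20266013] 0.05 -0.215107498190983
```

Call:
carry_out --rows '[[[47,-46,0],[0,0,22.2],0],[[47,-46,0],[0,0,22.2],0],[[47,-46,0],[0,0,22.2],0],[[47,-46,0],[0,0,22.2],0],[[47,-46,0],[0,0,22.2],0],[[47,-46,0],[0,0,22.2],0],[[47,-46,0],[0,0,22.2],0],[[47,-46,0],[0,0,22.2],0],[[47,-46,0],[0,0,22.2],0],[[47,-46,0],[0,0,22.2],0],[[47,-46,0],[0,0,22.2],0],[[47,-46,0],[0,0,22.2],0]]'

```text
clock: 1.25
tool_pos: [0.4727, -0.0511, 0.2032]
eef_rot: [1.0, -0.026, -0.0, 0.0]
contact_force: [0.9, 0.5, -0.5]
opening: 1.0
finger_force: 0.0
```

```bash
python3 - <<'E'
from h import *
plan([0.4535,0.256,0.16],-3.0);print(r.get_state()['eef_rot'])
E
```

```text
shift cm [ -3.53080429 -30.56371052   4.31309262] turn [ 0.01348914  0.03981493 -0.00923862]
shift cm [ -3.53080429 -30.56371052   4.31309262] turn [ 6.25379320e-02 -2.11876065e-02  1.79990749e+02]
[ 0.47274481 -0.05106065  0.20317835] 1.25 -1.6252088893644883
[ 9.99655144e-01 -2.62575410e-02 -3.50413144e-04  1.08579427e-04]
```

Call:
carry_out --rows '[[[-3.5,-30.5,4],[0,0,0],0],[[-3.5,-30.5,4],[0,0,0],0],[[-3.5,-30.5,4],[0,0,0],0],[[-3.5,-30.5,4],[0,0,0],0],[[-3.5,-30.5,4],[0,0,0],0],[[-3.5,-30.5,4],[0,0,0],0],[[-3.5,-30.5,4],[0,0,0],0],[[-3.5,-30.5,4],[0,0,0],0],[[-3.5,-30.5,4],[0,0,0],0],[[-3.5,-30.5,4],[0,0,0],0]]'

```text
clock: 2.25
tool_pos: [0.4541, 0.2507, 0.1635]
eef_rot: [1.0, -0.028, 0.0, 0.001]
contact_force: [0.1, -0.8, 0.2]
opening: 1.001
finger_force: 0.0
```

```bash
python3 - <<'E'
from h import *
s=snap('wrist','w1');print(s['pose'])
plan([0.4535,0.256,0.004],-3.0)
E
```

```text
[[-0.05667283  0.96012514  0.27376616  0.52381129]
 [-0.99839147 -0.05494882 -0.01396786  0.24710709]
 [ 0.00163224 -0.27411739  0.96169485  0.34560177]
 [ 0.          0.          0.          1.        ]]
shift cm [-0.09719831 -0.52127118 15.96022399] turn [ 0.06958392 -0.01440648 -0.22409837]
shift cm [-0.09719831 -0.52127118 15.96022399] turn [-2.26014943e-02 -1.09166219e-01  1.79775867e+02]
[0.45414773 0.2509366  0.16360869] 2.3 -2.17809963698958
```

View pics/w1.png

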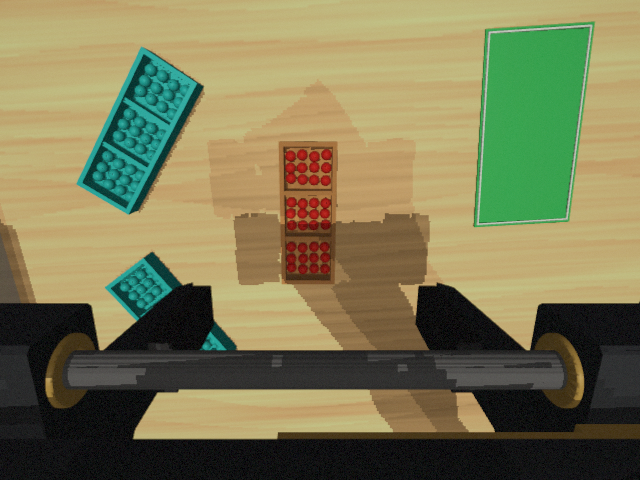

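The wrist view shows the red tray's rim corners at about (279,142), (337,142), (335,283) and (281,283). The mat's corners are at (486,30), (594,23), (569,221) and (474,226). The lower turquoise tray's nearest visible points are (152,252) and (236,348).

```bash
python3 - <<'E'
from h import *
s=dict(np.load('pics/w1.npz'))
print(rect(px2w(s,[(486,30),(594,23),(569,221),(474,226)],0.001)))
print(rect(px2w(s,[(279,142),(337,142),(335,283),(281,283)],0.02)))
print(px2w(s,[(152,252),(236,348),(202,86),(130,213)],0.02))
E
```

```text
(array([0.51565357, 0.05380235]), np.float64(0.3064874918593388), np.float64(0.16850403547510176), np.float64(0.08976245071162074))
(array([0.45417708, 0.2561687 ]), np.float64(-3.515081917571582), np.float64(0.12885148113596873), np.float64(0.050183957124098226))
[[0.42879199 0.40185176]
 [0.32447241 0.33604339]
 [0.56752743 0.33597531]
 [0.46622084 0.4150289 ]]
```

Call:
carry_out --rows '[[[-0.05,-0.5,4],[0,0,0],0],[[-0.05,-0.5,8],[0,0,0],0],[[-0.05,-0.5,11],[0,0,0],0],[[-0.05,-0.5,13],[0,0,0],0],[[-0.05,-0.5,14.5],[0,0,0],0],[[-0.05,-0.5,15.2],[0,0,0],0],[[-0.05,-0.5,15.5],[0,0,0],0],[[-0.05,-0.5,15.5],[0,0,0],0],[[-0.05,-0.5,15.5],[0,0,0],0],[[-0.05,-0.5,15.5],[0,0,0],0]]'

```text
clock: 3.3
tool_pos: [0.4539, 0.2586, 0.0092]
eef_rot: [1.0, -0.026, 0.001, -0.0]
contact_force: [-0.4, -0.3, -0.0]
opening: 1.0
finger_force: 0.0
```

Call:
carry_out --newtons 12 --rows '[[[0,0.25,0.3],[0,0,0.5],0],[[0,0.25,0.5],[0,0,0.5],0],[[0,0.25,0.5],[0,0,0.5],0.25],[[0,0.25,0.5],[0,0,0.5],0.35],[[0,0.25,0.5],[0,0,0.5],0.4],[[0,0.25,0.5],[0,0,0.5],0.5],[[0,0.25,0.5],[0,0,0.5],0.6],[[0,0.25,0.5],[0,0,0.5],0.6],[[0,0.25,0.5],[0,0,0.5],0.6],[[0,0.25,0.5],[0,0,0.5],0.6]]'

```text
clock: 4.3
tool_pos: [0.4532, 0.2559, 0.0034]
eef_rot: [1.0, -0.031, -0.0, 0.0]
contact_force: [0.4, 1.0, 0.7]
opening: 0.395
finger_force: 0.0
```

```bash
python3 - <<'E'
from h import *
a=snap('wrist','w2')['image'];b=snap('scene','s2')['image']
cv2.imwrite('pics/v2.png',cv2.cvtColor(cv2.resize(np.hstack([a,b]),(800,300)),cv2.COLOR_RGB2BGR));print(r.get_state()['opening'],r.get_state()['finger_force'])
E
```

```text
0.4020198488038993 0.0
```

View pics/v2.png

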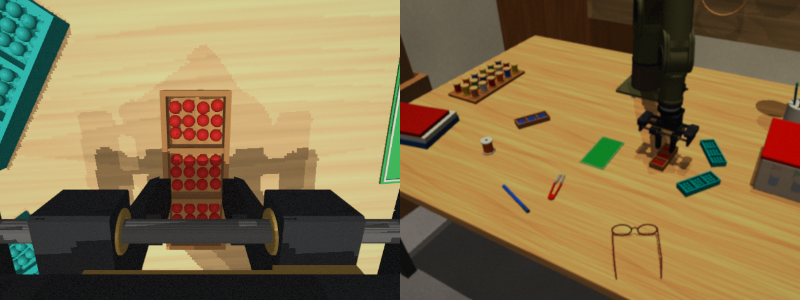

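The wrist half shows the tray flat between the fingers, with the fingers at its sides but not yet pressing. So opening isn't proportional to width, and I need to close further.

Call:
carry_out --newtons 12 --rows '[[[0,0,0],[0,0,0],0.7],[[0,0,0],[0,0,0],0.8],[[0,0,0],[0,0,0],0.9],[[0,0,0],[0,0,0],1],[[0,0,0],[0,0,0],1],[[0,0,0],[0,0,0],1]]'

```text
clock: 5.0
tool_pos: [0.4532, 0.2559, 0.0034]
eef_rot: [1.0, -0.031, 0.0, 0.0]
contact_force: [-0.6, 0.8, 1.2]
opening: 0.005
finger_force: 0.0
```

```bash
python3 - <<'E'
from h import *
a=snap('wrist','w3')['image'];st=r.get_state();print(st['opening'],st['finger_force'],st['tool_pos'],st['contact_force'])
E
```

```text
0.00018828430018207352 0.0 [0.45321014 0.25586331 0.00338965] [-0.421848  -0.635555   0.1010335]
```

View pics/w3.png

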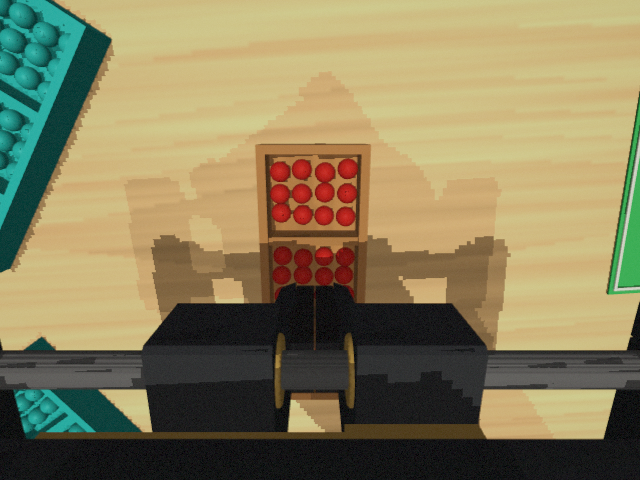

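The wrist view shows the fingers fully shut over the tray, with their tips at about (316,290), and the tray itself undisturbed. So the tips are higher than the reported z suggests. I'll work out their real height.

```bash
python3 - <<'E'
from h import *
s=dict(np.load('pics/w3.npz'));st=r.get_state();P=s['pose'];print(P[:3,3],s['fx'],s['cx'],s['cy'])
for z in(0.0034,.01,.02,.03,.04,.05):
    for dx in (-.009,0,.009):
        c=P[:3,:3].T@(np.array([st['tool_pos'][0]+dx,st['tool_pos'][1],z])-P[:3,3]); print(z,dx,s['cx']-s['fx']*c[0]/c[2],s['cy']+s['fy']*c[1]/c[2])
print(rect(px2w(s,[(257,145),(370,145),(368,238),(260,238)],0.02)))
a=cv2.imread('pics/w3.png')[220:440,220:420];b=cv2.imread('pics/s2.png')
cv2.imwrite('pics/v3.png',np.hstack([cv2.resize(cv2.convertScaleAbs(a,alpha=2),(400,440)),cv2.resize(cv2.convertScaleAbs(b[140:360,400:600],alpha=1.6),(400,440))]))
E
```

```text
[0.52293551 0.25164816 0.18548175] 370.11986624506636 314.2762791751938 240.63480664208086
0.0034 -0.009 315.4837420235356 289.36373488748654
0.0034 0 314.4405135298158 273.52195960562375
0.0034 0.009 313.3704953259163 257.2733735712866
0.01 -0.009 315.5247624639242 294.50609606680143
0.01 0 314.4468334756052 278.1966106272409
0.01 0.009 313.3402762657715 261.45396904565655
0.02 -0.009 315.59240387559123 302.98568736751747
0.02 0 314.4572665478998 285.91360277966277
0.02 0.009 313.29033271715195 268.3633094530626
0.03 -0.009 315.6676473822035 312.4182844760127
0.03 0 314.4688892930127 294.5105558432316
0.03 0.009 313.2346097786449 276.07218800271136
0.04 -0.009 315.75185086716954 322.9741129398433
0.04 0 314.481917499846 304.1470816003803
0.04 0.009 313.17204266984874 284.7279096109813
0.05 -0.009 315.8467160805227 334.8665057516628
0.05 0 314.49662250357426 315.02387754005485
0.05 0.009 313.1012879327529 294.5163322910857
(array([0.49799088, 0.25341346]), np.float64(-3.2539707366115436), np.float64(0.041790755376005045), np.float64(0.049520104731844414))
```

View pics/v3.png

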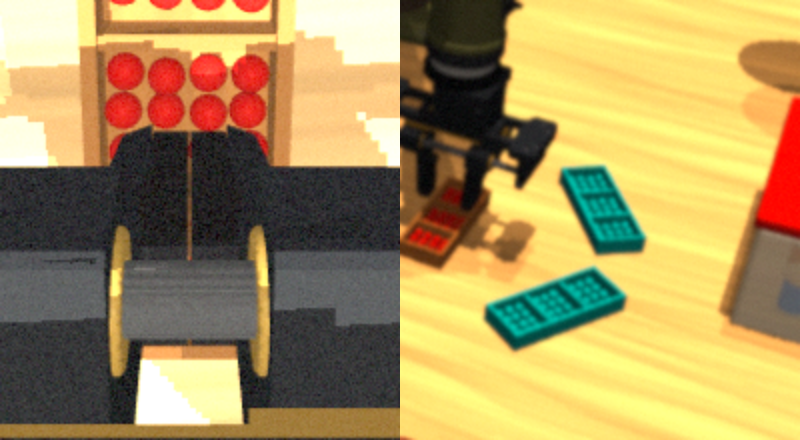

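Call:
carry_out --rows '[[[0,0,0],[0,0,0],0],[[0,0,0],[0,0,0],0],[[0,0,0],[0,0,0],0],[[0,0,0],[0,0,0],0],[[0,0,0],[0,0,0],0],[[0,0,0],[0,0,0],0],[[0,0,0],[0,0,0],0],[[0,0,0],[0,0,0],0]]'

```text
clock: 5.85
tool_pos: [0.4532, 0.2559, 0.0034]
eef_rot: [1.0, -0.031, 0.0, 0.0]
contact_force: [0.6, -0.3, 0.0]
opening: 0.712
finger_force: 0.0
```

```bash
python3 - <<'E'
from h import *
snap('wrist','w4');print(r.grip_point_offset);st=r.get_state();print(st['opening'],st['clock'])
a=cv2.imread('pics/w4.png')[100:440,120:520]
cv2.imwrite('pics/v4.png',cv2.resize(cv2.convertScaleAbs(a,alpha=2),None,fx=1.7,fy=1.7))
E
```

```text
0.0187
0.7545538218266127 5.9
```

View pics/v4.png

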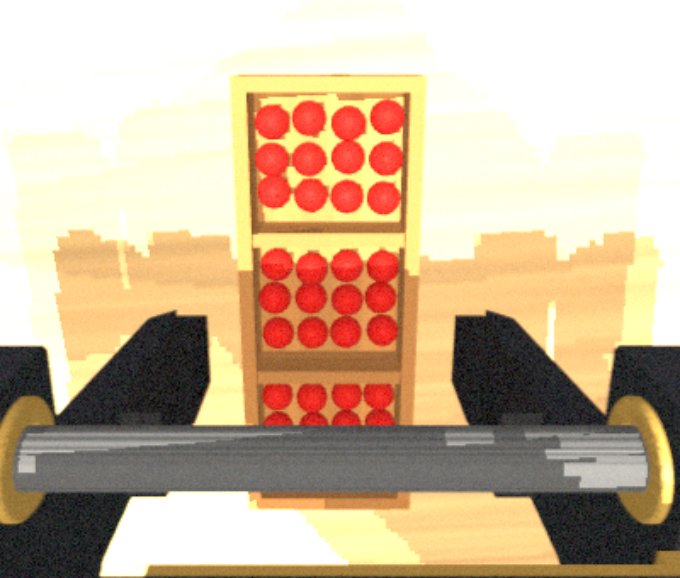

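The enlarged view shows the finger tips open at (210,315) and (455,315), either side of the tray's centre at about 329. Judging by scale, the tips are still about 25 mm above the table, so the reported TCP reads low. I'll go down in small steps, watching the force.

Call:
carry_out --rows '[[[0,0,0.5],[0,0,0],0],[[0,0,1.0],[0,0,0],0],[[0,0,1.3],[0,0,0],0],[[0,0,1.5],[0,0,0],0],[[0,0,1.5],[0,0,0],0]]'

```text
clock: 6.4
tool_pos: [0.453, 0.2557, -0.012]
eef_rot: [1.0, -0.031, -0.0, 0.0]
contact_force: [0.6, -0.1, -0.1]
opening: 0.999
finger_force: 0.0
```

Call:
carry_out --rows '[[[0,0,0.2],[0,0,0],0],[[0,0,0.4],[0,0,0],0],[[0,0,0.5],[0,0,0],0],[[0,0,0.5],[0,0,0],0]]'

```text
clock: 6.8
tool_pos: [0.4532, 0.2559, -0.0167]
eef_rot: [1.0, -0.031, -0.0, 0.0]
contact_force: [0.2, -0.1, 0.7]
opening: 1.001
finger_force: 0.0
```

```bash
python3 - <<'E'
from h import *
snap('wrist','w5');st=r.get_state();print(st['tool_pos'],st['contact_force'])
a=cv2.imread('pics/w5.png')[100:440,120:520]
cv2.imwrite('pics/v5.png',cv2.resize(cv2.convertScaleAbs(a,alpha=1.5),None,fx=1.7,fy=1.7))
E
```

```text
[ 0.45317022  0.25586824 -0.01665647] [-0.81195661  0.32534191  0.6451797 ]
```

View pics/v5.png

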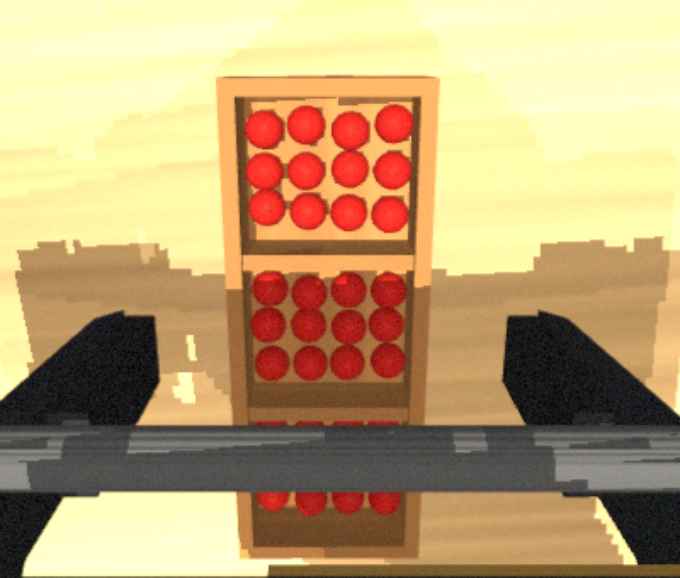

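The gap between the finger tips spans (158–503, 320), which puts the tips at about 16 mm. I need roughly 10 mm more.

Call:
carry_out --rows '[[[0,0,0.2],[0,0,0],0],[[0,0,0.4],[0,0,0],0],[[0,0,0.6],[0,0,0],0],[[0,0,0.7],[0,0,0],0],[[0,0,0.8],[0,0,0],0],[[0,0,0.9],[0,0,0],0],[[0,0,0.9],[0,0,0],0]]'

```text
clock: 7.55
tool_pos: [0.4531, 0.2558, -0.0257]
eef_rot: [1.0, -0.031, -0.0, 0.0]
contact_force: [1.0, 0.2, 0.0]
opening: 1.002
finger_force: 0.0
```

Call:
carry_out --newtons 12 --rows '[[[0,0,0],[0,0,0],0.3],[[0,0,0],[0,0,0],0.35],[[0,0,0],[0,0,0],0.4],[[0,0,0],[0,0,0],0.45],[[0,0,0],[0,0,0],0.5],[[0,0,0],[0,0,0],0.6],[[0,0,0],[0,0,0],0.6],[[0,0,0],[0,0,0],0.6]]'

```text
clock: 8.35
tool_pos: [0.4533, 0.256, -0.0256]
eef_rot: [1.0, -0.031, 0.0, -0.0]
contact_force: [0.6, 0.0, 1.1]
opening: 0.565
finger_force: 12.0
```

```bash
python3 - <<'E'
from h import *
st=r.get_state();print(st['opening'],st['finger_force'],st['contact_force'])
# tray centre ~ (0.4542,0.2562), mat (0.5156,0.0545), yaw 0.2
t=np.array([0.4542,0.2562]);p=st['tool_pos'];T=R.from_quat(st['eef_rot']);x=T.apply([1,0,0]);yaw=np.degrees(np.arctan2(x[1],x[0]))
d=np.radians(0.2+3.3);o=t-p[:2];o[1]=0;print(yaw)
o=R.from_rotvec([0,0,d]).apply([*o,0])
plan([0.5156-o[0],0.0545-o[1],p[2]],yaw+3.5)
E
```

```text
0.564975473617923 11.999987214803696 [0.63167256 0.00907868 1.05813271]
-3.5102105172780758
shift cm [ 7.36281264e+00  1.97434807e+01 -1.02330602e-03] turn [-0.00582217 -0.00852005 -3.49999955]
shift cm [ 7.36281264e+00  1.97434807e+01 -1.02330602e-03] turn [-1.31271125e-02  8.97040836e-03  1.76500000e+02]
[ 0.45325178  0.2560145  -0.02556335] 8.35 -2.1828671333993572
```

Call:
carry_out --rows '[[[0.15,0.4,0.03],[0,0,0],0.6],[[0.45,1.2,0.03],[0,0,0],0.6],[[0.8,2.1,0.03],[0,0,-0.3],0.6],[[1.15,3.1,0.03],[0,0,-0.6],0.6],[[1.5,4.1,0.03],[0,0,-0.9],0.6],[[1.9,5.1,0.03],[0,0,-1.2],0.6],[[2.25,6.1,0.03],[0,0,-1.5],0.6],[[2.6,7.1,0.03],[0,0,-1.8],0.6],[[3.0,8.1,0.03],[0,0,-2.1],0.6],[[3.4,9.1,0.03],[0,0,-2.4],0.6],[[3.65,9.8,0.03],[0,0,-2.7],0.6],[[3.7,10,0.03],[0,0,-2.7],0.6]]'

```text
clock: 9.55
tool_pos: [0.4845, 0.1527, -0.0256]
eef_rot: [1.0, -0.008, 0.0, -0.0]
contact_force: [-1.5, 5.1, 5.1]
opening: 0.57
finger_force: 12.0
```

```bash
python3 - <<'E'
from h import *
st=r.get_state();print(st['contact_force'],st['finger_force'])
plan([0.5147,0.0545,-0.0258],0.2)
E
```

```text
[-1.46897948  5.11981176  5.13241891] 12.000394016504288
shift cm [3.16742322 9.77231231 0.01949224] turn [-0.01765408 -0.03898754 -1.07391003]
shift cm [3.16742322 9.77231231 0.01949224] turn [-6.08778890e-02  2.75663170e-02  1.78926078e+02]
[ 0.48451979  0.15269479 -0.02559581] 9.55 -2.0401314818859237
```

Call:
carry_out --rows '[[[0.2,0.6,0],[0,0,-0.1],0.6],[[0.5,1.5,0],[0,0,-0.3],0.6],[[0.8,2.5,0],[0,0,-0.4],0.6],[[1.15,3.5,0],[0,0,-0.5],0.6],[[1.5,4.5,0],[0,0,-0.6],0.6],[[1.8,5.5,0],[0,0,-0.7],0.6],[[2.15,6.5,0],[0,0,-0.8],0.6],[[2.5,7.5,0],[0,0,-0.9],0.6],[[2.8,8.5,0],[0,0,-1],0.6],[[3.1,9.3,0],[0,0,-1],0.6],[[3.2,9.75,0],[0,0,-1],0.6],[[3.2,9.75,0],[0,0,-1],0.6]]'

```text
clock: 10.75
tool_pos: [0.5146, 0.0544, -0.0256]
eef_rot: [1.0, 0.001, 0.0, 0.0]
contact_force: [-0.1, 2.3, 5.5]
opening: 0.564
finger_force: 12.0
```

```bash
python3 - <<'E'
from h import *
snap('wrist','w6');st=r.get_state();print(st['contact_force'],st['finger_force'])
plan([0.5147,0.0545,-0.0258],0.2)
E
```

```text
[-0.0581301   1.8027468   6.62747207] 12.001572400331497
shift cm [ 0.0095663  -0.00403147  0.01866217] turn [ 0.02870951 -0.01079569 -0.07709411]
shift cm [ 0.0095663  -0.00403147  0.01866217] turn [-1.69505636e-02 -4.50774813e-02  1.79922899e+02]
[ 0.51460439  0.05445957 -0.02561338] 10.8 -1.9140511713112507
```

View pics/w6.png

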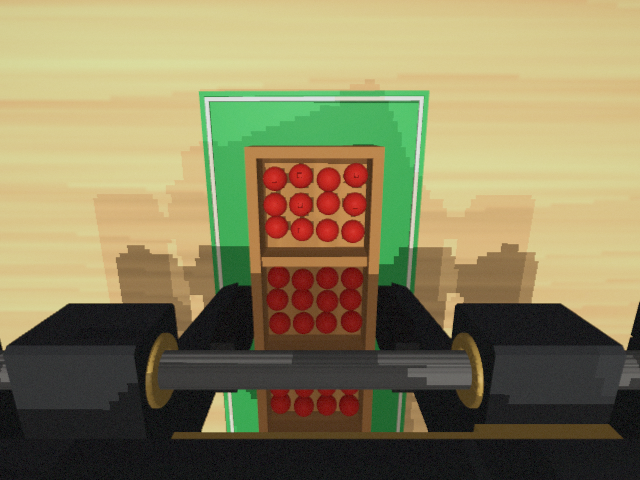

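The tray sits centred on the mat, with its rim from (246,147) to (384,147) and the mat's far edge from (200,92) to (428,92). Releasing now.

Call:
carry_out --rows '[[[0,0,0],[0,0,0],0.4],[[0,0,0],[0,0,0],0.2],[[0,0,0],[0,0,0],0],[[0,0,0],[0,0,0],0],[[0,0,0],[0,0,0],0],[[0,0,0],[0,0,0],0],[[0,0,-1],[0,0,0],0],[[0,0,-3],[0,0,0],0],[[0,0,-6],[0,0,0],0],[[0,0,-10],[0,0,0],0],[[0,0,-15],[0,0,0],0],[[0,0,-18],[0,0,0],0]]'

```text
clock: 12.0
tool_pos: [0.5156, 0.0559, 0.158]
eef_rot: [1.0, 0.002, 0.002, -0.0]
contact_force: [-0.7, 0.9, -0.7]
opening: 1.001
finger_force: 0.0
```

Call:
carry_out --rows '[[[0,0,-2],[0,0,0],0],[[0,0,-2],[0,0,0],0],[[0,0,-2],[0,0,0],0]]'

```text
clock: 12.3
tool_pos: [0.5144, 0.0558, 0.1744]
eef_rot: [1.0, 0.002, 0.0, 0.0]
contact_force: [-0.2, -0.9, -0.4]
opening: 1.001
finger_force: 0.0
```

```bash
python3 - <<'E'
from h import *
snap('wrist','w7');st=r.get_state();print(st['contact_force'],st['opening'])
E
```

```text
[-0.08936076  0.28718801  0.24003468] 0.9985233683891463
```

View pics/w7.png

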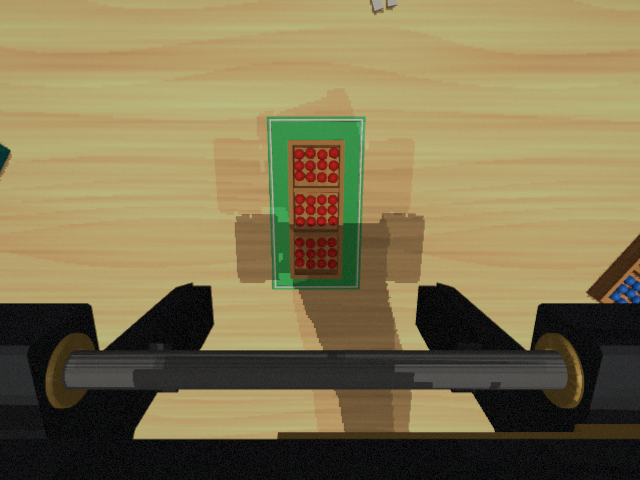

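The picture shows the tray (288–345, 140–277) flat and centred inside the mat (267–365, 117–289), with the gripper clear and all beads in place. Handing in.

```bash
python3 -c "
from plant import r
print(r.finish_job())"
```

```text
the job is handed in; nothing more can be done
None
```

The red-bead tray was slid flat onto the green mat, where it lies centred and aligned with all its beads in place; I let go of it, backed the gripper clear without touching the blue tray or the snips, and handed the job in at about 12 s.

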